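# Hang a crucible carrier between its neighbours on the cooling rack

## Task

Pick up the crucible carrier with the blue grip that stands on the bench, lower it between the two carriers hanging on the cooling rack so that its hook goes over the bar, and slide it gently along the bar until its hook drops right down into the free notch of the orange seat clip. Leave it hanging there straight and on its own, never press hard on the rack, and do not knock or push the hanging neighbours or disturb the other things on the bench.

Things in the scene. Friction and masses are not known exactly. Their poses are not given: they have to be found in the camera images.
- hanger_tab (a point): Centre of the blue grip tab of the loose carrier (0.10 to 0.18 kg, 154 mm tall, standing on the bench). The tab is an upright block 10 (x) by 14 (y) by 50 mm (z), best pinched across its x faces. z up; x points from the hook towards the crucible. Right under the tab is the hook's crown plate, 22 mm (x) by 12 mm (y) by 4 mm.
- hanger_crown (a point): Middle of the crown's underside, 29 mm below hanger_tab, same axes: this face comes to rest on the rack's bar. From the crown's +x end (x = 7 to 11 mm) a stem, 12 mm wide, runs down to the crucible; from its -x end (x = -7 to -11 mm) the hook's tip goes 19 mm down, its end bent outwards. The open throat between them is 14 mm wide, centred under the tab.
- hanger: The loose carrier; origin at the centre of its crucible's underside, on which it stands, 28 mm to +x of and 129 mm below hanger_tab; z up, x from hook to crucible. The lidded white crucible is 34 mm in diameter and 40 mm tall.
- rack: Fixed aluminium cooling rack; origin on the bench under the middle of its bar; y along the bar, z up, x across it: crucibles hang on the +x side, hook tips on the -x side. Base plate 120 by 300 mm; posts at y = +-135 mm, 154 mm tall. A rest rail under the bar keeps stems upright. Neighbours hang in notches at y = +52 and -52 mm. The metal is rigid: touch down at 15 mm/s or less.
- rack_bar (a point): Middle of the bar's crest, 150 mm above the bench, axes as rack. The bar is 10 mm thick (x). Its top is level between the neighbours but for one free notch, 15 mm long (y), 6 mm deep, in the middle of a 60 mm orange clip clamped on the bar: its centre lies at y = -11 to +11 mm, unmeasured, to be felt or seen. The 12 mm wide hook rides on the crest and drops in within 1.5 mm of it.
- left_pot (a point): Centre of the terracotta crucible of the carrier hanging at the rack's y = +52 mm, about 64 mm above the bench. Same shape, size and axes as the loose carrier but a grey tab; held only by its hook. Its tab's centre is 109 mm above and 28 mm to -x of this point.
- right_pot (a point): Centre of the white crucible of the carrier hanging at the rack's y = -52 mm; otherwise like left_pot.
- left: The left hanging carrier as a whole; origin at the centre of its crucible's underside, x from hook to crucible.
- right: The right hanging carrier as a whole; origin at the centre of its crucible's underside, x from hook to crucible.
- crucible_mid (a point): Middle of a loose lidded white crucible, 56 mm diameter, 62 mm tall, standing on the bench: leave alone.
- discs_mid (a point): Middle of a stack of white ceramic discs, 64 mm diameter, 24 mm tall, on the bench: leave alone.
- jar_mid (a point): Middle of a jar, 52 mm diameter, 75 mm tall, on the bench: leave alone.
Not all that is in view belongs to the job. Leave any pink look-alike of the left alone.

How it is judged:
By the outcome, as a careful person would: the job done as asked, in the order asked, and still so for the second after the job is handed in, with the robot touching nothing.
It also fails if it takes over 61 s, if anything falls off the work surface, if the arm or the gripper's body presses on something with over 40 N, if the wrist force passes 120 N, or if a joint passes its speed limit or range.

## Robot

A 7-joint arm with a two-finger parallel gripper is mounted at the origin on the work surface. World frame = base frame: x ahead of the robot, y to its left, z up, the work surface at z = 0. Lengths are in m, angles in degrees, forces in N, time in s.
With the tool pointing down it reaches from about 0.4 to 0.875 m from the base axis. Payload 4.4 kg.
Tool frame: the origin (TCP) lies on the centre line of the jaws, within the pads' length; the fingertips stand 25 mm ahead of it and the grasp point (between the pads) lies 6 mm ahead of it; z points along the fingers, x is the direction in which the jaws open and shut, and the axes are right-handed (so a half turn about z gives the same grasp; the last joint's range is limited). The gripper opens to 85 mm and grips with 20 to 120 N. Pads are 22 mm wide; open, the fingers measure 114 mm over their backs; the gripper's body (76 mm by 85 mm) begins 54 mm behind the grasp point. The pads swing forward as they close: fully open they stand 13 mm farther back than shut.
Start: joints at [-72.468, 36.005, 2.206, 86.941, -1.547, 57.084, -1.146], TCP at [0.236, 0.606, 0.256] pointing down, gripper open.
Joint ranges: [-175.42, 175.42], [-21.48, 121.26], [-71.46, 75.88], [10.55, 141.38], [-63.04, 243.04], [13.31, 113.54], [-168.57, 168.57]. Speed limits (degrees/s): [147.25, 147.25, 180, 180, 180, 180, 180].

## Interface

Orientations are given as [roll, pitch, yaw] about the fixed x, y, z axes, in that order (R = Rz(yaw) Ry(pitch) Rx(roll)).
In Python, from cell import bot gives the robot as it stands.
- The arm moves only by the tool move_arm, never from a script. Its argument "targets" is a list of rows, each an object of numbers: "x", "y", "z": the shift along the tool's x, y, z in cm; "ax", "ay", "az": the turn, a rotation vector about the tool's x, y, z in degrees; "hand": the finger opening in cm, from 0 to 8.54. A call has 1 to 8 rows; each row shifts and turns the commanded pose from where the row before left it, along the tool's axes as they then stand; what a row does not reach is not made up. A row lasts 1/10 s, in which the tool goes at most 50 mm and 8.59 degrees, less where a joint would pass 70% of its speed; a pose out of reach is approached as far as the arm can. A call with a gripper value outside its range is refused whole. The fingers move at their own pace and stop on an object; "force" is the grip in N (left out, the last holds). Time passes only in rows, so rows that do not move let the fingers close. It gives the time, the measured TCP pose, the force and the opening at its end, in the units of the state.
- bot.read_state(): the state, without advancing time (a new reading comes with each control period).
- bot.snapshot(name): name is "side" or "top"; returns a dict with "img" (420x560x3 uint8, red, green, blue), "z_map" (420x560 float32, m along the optical axis (not along the pixel's ray), 0 where there is no reading), "K" (3x3 intrinsics, pixels), "origin" and "orientation" of the camera in the world. Camera axes: x right, y down, z forward; pixel columns grow to the right and rows downward; lengths in m; the calibration is good to about 2 mm. A picture is of the moment at which its call begins.
- bot.finish_job(): hands the job in, once; it reports no verdict.
The state is a dict: "time_s": time; "q": joint angles; "qvel": joint speeds; "tau": joint torques, N m; "tcp_pos": TCP position; "tcp_rot": TCP orientation; "contact_force": force on the tool from outside, world axes, zero at the start; "wrist_torque": the same for the moment, N m; "finger_gap": opening from 0.0 (shut) to 1.0 (fully open).
Only numpy, scipy, OpenCV 4.12 (cv2) and the standard library are available. Lean on these libraries where they do the work, as an engineer would, in place of code of your own. Each camera call takes 0.05 s, during which the arm holds its last target.

## Working session

There is one attempt and no reset: what is moved stays moved. The work goes in short steps, Python scripts to look and compute and a tool call to move; the robot and the scene stay as the last step left them, time stands still between calls to the robot, and variables do not carry over. Pictures are saved under pics/ and viewed, and the job is handed in when it is done.

Besides the shell and the picture viewer there is one more tool, called after "Request:" as a command line: name --argument value ..., lists and objects as JSON in quotes. move_arm: Moves the arm, as the interface text tells. Its arguments: {"type":"object","properties":{"targets":{"type":"array","items":{"type":"object","properties":{"x":{"type":"number"},"y":{"type":"number"},"z":{"type":"number"},"ax":{"type":"number"},"ay":{"type":"number"},"az":{"type":"number"},"hand":{"type":"number"}}}},"force":{"type":"number"}},"required":["targets"]}

```bash
mkdir -p pics; ls
python3 - <<'E'
from cell import bot
import cv2,pickle
print(bot.read_state())
for n in("side","top"):
    s=bot.snapshot(n); pickle.dump(s,open(f"{n}0.pkl","wb"))
    cv2.imwrite(f"pics/{n}0.png",s["img"][:,:,::-1]); print(n,s["K"],s["origin"],s["orientation"])
E
```

```text
pics
{'time_s': 0.0, 'q': array([-72.46943699,  36.06050014,   2.20389534,  86.99582627,
        -1.5447728 ,  57.08266967,  -1.14590286]), 'qvel': array([ 0.05971341,  0.03975259,  0.02173615,  0.01425307, -0.01863764,
       -0.0213593 ,  0.03503004]), 'tau': array([ 4.38646466e-04, -5.63431621e+01,  1.22656748e+00, -1.93458509e+01,
        1.09482018e-02,  1.01734136e-02, -4.72667708e-06]), 'tcp_pos': array([0.23590693, 0.60506637, 0.25537252]), 'tcp_rot': array([1.79995843e+02, 1.09215359e-01, 6.86995147e+01]), 'contact_force': array([-0.3191815 ,  0.15612763,  0.29972729]), 'wrist_torque': array([0.00610834, 0.01644481, 0.01973005]), 'finger_gap': 0.9993770570941526}
side [[447.60654061   0.         273.47973289]
 [  0.         447.60654061 209.45819235]
 [  0.           0.           1.        ]] [0.546932   0.88871469 0.79888704] [-128.13519932    0.52706933 -178.44505497]
top [[409.12107856   0.         278.22042633]
 [  0.         409.12107856 213.37486916]
 [  0.           0.           1.        ]] [0.43028535 0.03846769 0.9589525 ] [-169.71430618    0.38888006  -90.08649041]
```

View pics/side0.png

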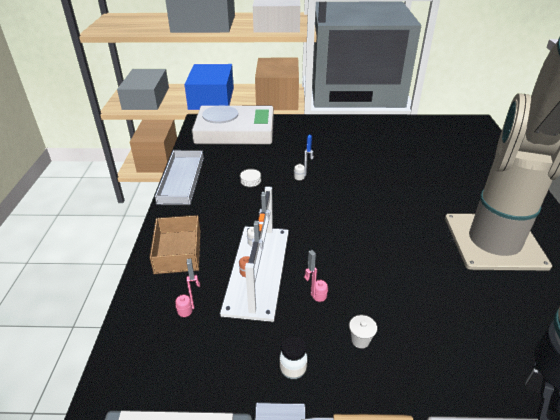

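View pics/top0.png

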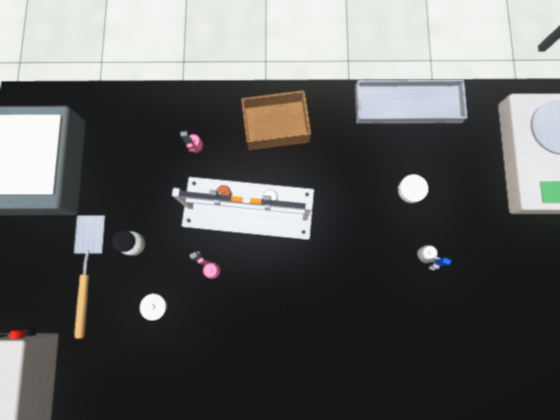

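```bash
cat > h.py <<'E'
import numpy as np,cv2,pickle
from scipy.spatial.transform import Rotation as Rn
def cloud(s):
    z=s["z_map"].astype(float);K=s["K"];h,w=z.shape
    u,v=np.meshgrid(np.arange(w),np.arange(h))
    P=np.stack([(u-K[0,2])/K[0,0]*z,(v-K[1,2])/K[1,1]*z,z],-1)
    return P@Rn.from_euler('xyz',s["orientation"],degrees=True).as_matrix().T+s["origin"]
def proj(s,p):
    R=Rn.from_euler('xyz',s["orientation"],degrees=True).as_matrix()
    c=(np.atleast_2d(p)-s["origin"])@R; return c[:,:2]/c[:,2:]*s["K"][0,0]+s["K"][:2,2]
def load(n): return pickle.load(open(n,"rb"))
def crop(s,u0,u1,v0,v1,k,name):
    cv2.imwrite(name,cv2.resize(s["img"][v0:v1,u0:u1,::-1],None,fx=k,fy=k,interpolation=cv2.INTER_CUBIC))
E
python3 - <<'E'
from h import *
t=load("top0.pkl");s=load("side0.pkl")
a=cv2.resize(t["img"][235:285,405:465],(480,400),interpolation=cv2.INTER_CUBIC)
b=cv2.resize(s["img"][130:190,285:325],(267,400),interpolation=cv2.INTER_CUBIC)
cv2.imwrite("pics/c1.png",np.hstack([a,b])[:,:,::-1])
crop(t,165,325,165,250,5,"pics/c2.png"); crop(s,215,300,175,325,4,"pics/c3.png")
for n,S in(("top",t),("side",s)):
    P=cloud(S);im=S["img"].astype(int);r,g,bb=im[...,0],im[...,1],im[...,2]
    m=(bb>120)&(r<80)&(g<110)&(P[...,2]<.3)&(P[...,2]>.05)&(abs(P[...,0]-.5)<.5)
    Q=P[m];print(n,"blue",len(Q),Q.mean(0),Q.min(0),Q.max(0),np.argwhere(m)[:,::-1].mean(0))
    m=(r>180)&(g>60)&(g<150)&(bb<80)&(P[...,2]<.2)&(P[...,2]>.1)
    Q=P[m];print("orange",len(Q),Q.mean(0),Q.min(0),Q.max(0))
P=cloud(t);im=t["img"].astype(int)
for nm,(u0,u1,v0,v1) in dict(car=(412,455,240,275),disc=(395,432,172,205),pinkA=(185,225,248,283)).items():
    Q=P[v0:v1,u0:u1].reshape(-1,3);Q=Q[Q[:,2]>.012];print(nm,len(Q),Q.min(0),Q.max(0))
    np.set_printoptions(precision=3,suppress=True)
    if nm=="car":
        for zz in np.arange(.01,.17,.01):
            q=Q[abs(Q[:,2]-zz)<.005]
            if len(q):print(round(zz,3),len(q),q.mean(0),q.min(0),q.max(0))
E
```

```text
top blue 73 [ 0.48109725 -0.28174428  0.13670553] [ 0.47510024 -0.29183778  0.07088351] [ 0.49031608 -0.2768303   0.15674253] [441.5890411  261.47945205]
orange 13 [0.43646227 0.4019918  0.1226288 ] [0.33080938 0.08038026 0.10316362] [0.60864929 0.58670508 0.15285978]
side blue 56 [ 0.48022503 -0.28107916  0.13188384] [ 0.47351145 -0.29379604  0.10773576] [ 0.48568519 -0.27398428  0.1555137 ] [308.67857143 143.08928571]
orange 34 [0.60250811 0.10868965 0.14976651] [0.59666241 0.07872133 0.14458856] [0.60794661 0.13643859 0.15307157]
car 412 [ 0.43028535 -0.31137985  0.01209664] [0.52337319 0.03846769 0.9589525 ]
0.01 5 [ 0.509 -0.282  0.013] [ 0.499 -0.288  0.012] [ 0.522 -0.279  0.015]
0.02 22 [ 0.501 -0.283  0.02 ] [ 0.487 -0.29   0.015] [ 0.523 -0.278  0.024]
0.03 32 [ 0.503 -0.282  0.03 ] [ 0.486 -0.292  0.025] [ 0.523 -0.278  0.035]
0.04 146 [ 0.508 -0.293  0.04 ] [ 0.486 -0.311  0.035] [ 0.522 -0.279  0.045]
0.05 22 [ 0.504 -0.293  0.048] [ 0.488 -0.3    0.045] [ 0.512 -0.282  0.053]
0.06 9 [ 0.489 -0.286  0.059] [ 0.487 -0.29   0.055] [ 0.492 -0.282  0.065]
0.07 7 [ 0.489 -0.287  0.07 ] [ 0.486 -0.291  0.065] [ 0.493 -0.282  0.075]
0.08 13 [ 0.478 -0.282  0.082] [ 0.469 -0.287  0.077] [ 0.492 -0.276  0.085]
0.09 13 [ 0.477 -0.281  0.09 ] [ 0.469 -0.287  0.085] [ 0.491 -0.276  0.095]
0.1 29 [ 0.479 -0.283  0.102] [ 0.47  -0.292  0.097] [ 0.493 -0.276  0.105]
0.11 18 [ 0.48  -0.281  0.108] [ 0.47  -0.286  0.105] [ 0.492 -0.277  0.113]
0.12 14 [ 0.48  -0.281  0.12 ] [ 0.475 -0.288  0.115] [ 0.487 -0.277  0.124]
0.13 16 [ 0.48  -0.281  0.13 ] [ 0.475 -0.29   0.125] [ 0.486 -0.278  0.134]
0.14 13 [ 0.48  -0.28   0.141] [ 0.476 -0.286  0.137] [ 0.486 -0.277  0.144]
0.15 37 [ 0.481 -0.284  0.152] [ 0.475 -0.292  0.145] [ 0.487 -0.277  0.155]
0.16 11 [ 0.481 -0.285  0.156] [ 0.479 -0.291  0.155] [ 0.483 -0.279  0.157]
disc 610 [ 0.43  -0.305  0.012] [0.692 0.038 0.959]
pinkA 339 [0.43  0.038 0.014] [0.505 0.217 0.959]
```

View pics/c1.png

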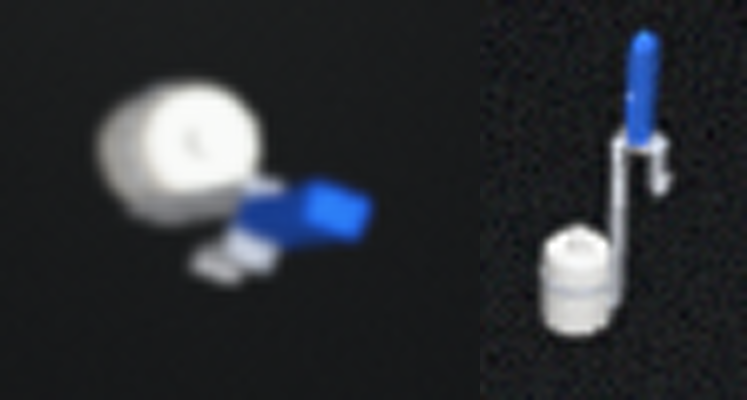

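View pics/c2.png

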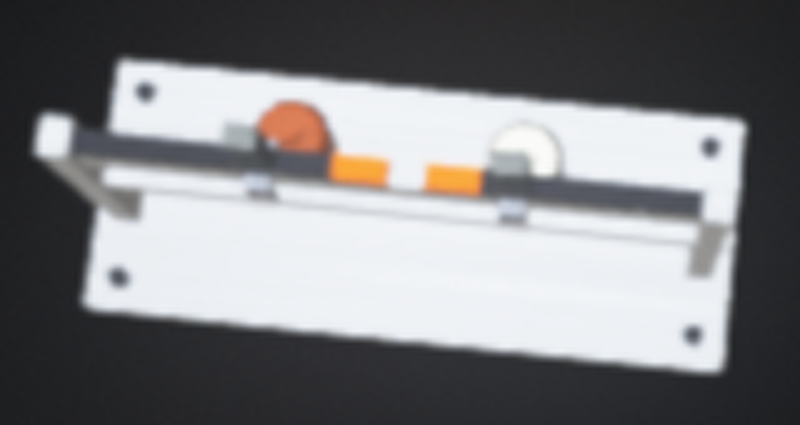

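View pics/c3.png

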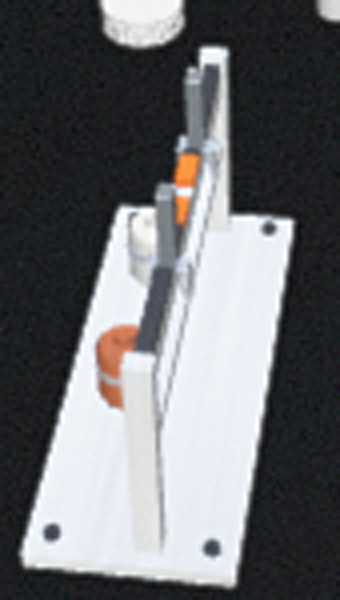

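```bash
cat >> h.py <<'E'
from scipy.optimize import least_squares
def box(p,c,h):
    q=abs(p-np.array(c))-np.array(h); return np.linalg.norm(np.maximum(q,0),axis=1)+np.minimum(q.max(1),0)
def cyl(p,c,r,h):
    q=np.stack([np.hypot(p[:,0]-c[0],p[:,1]-c[1])-r,abs(p[:,2]-c[2])-h],1)
    return np.linalg.norm(np.maximum(q,0),axis=1)+np.minimum(q.max(1),0)
def car(p): # frame: crown underside, mm
    return np.min([box(p,(0,0,29),(5,7,25)),box(p,(0,0,2),(11,6,2)),box(p,(9,0,-45),(2,6,45)),box(p,(-9,0,-9.5),(2,6,9.5)),cyl(p,(28,0,-80),17,20)],0)
def rack(p):
    return np.min([box(p,(0,0,3),(60,150,3)),box(p,(0,0,147),(5,135,3))],0)
def fit(P,f,x0,dz):  # x0: x,y(mm),yaw deg ; dz known height (mm), z offset free small
    def g(x):
        c,s=np.cos(np.radians(x[2])),np.sin(np.radians(x[2]))
        d=P*1000-[x[0],x[1],dz+x[3]]
        return f(np.stack([c*d[:,0]+s*d[:,1],-s*d[:,0]+c*d[:,1],d[:,2]],1))
    r=least_squares(g,list(x0)+[0],loss="soft_l1",f_scale=1.5)
    return r.x,np.median(abs(g(r.x)))
E
python3 - <<'E'
from h import *
np.set_printoptions(precision=2,suppress=True)
Qs={}
for n in("top","side"):
    S=load(n+"0.pkl");P=cloud(S).reshape(-1,3);C=S["img"].reshape(-1,3).astype(int)
    def near(x,y,r,z0,z1):return (np.hypot(P[:,0]-x,P[:,1]-y)<r)&(P[:,2]>z0)&(P[:,2]<z1)
    m=near(.495,-.287,.06,.006,.17); Qs[n]=P[m]
    print(n,"car tab-x,y,yaw,dz",fit(P[m],car,(481,-284,-18),100))
    mo=near(.6025,.1087,.2,.0,.18); 
    # plate & bar: exclude neighbours, posts
    f=fit(P[near(.60,.109,.17,-.004,.155)],rack,(602,109,-5),0) 
    print("rack raw",f)
    # bar crest only: dark/orange high z
    mb=near(.6025,.1087,.13,.143,.156)
    q=P[mb];print("crest",len(q),np.percentile(q,[2,50,98],0)); 
    g=C.max(1)<90
    o=(C[:,0]>170)&(C[:,2]<90)&(C[:,1]<190)
    bar=P[mb&(g|o)]; 
    A=np.polyfit(bar[:,1],bar[:,0],1);print("bar line slope deg",np.degrees(np.arctan(A[0])),"x at y=.1087",np.polyval(A,.1087),len(bar),bar[:,1].min(),bar[:,1].max(),np.median(bar[:,2]))
    oo=P[mb&o];print("orange y sorted",np.sort(oo[:,1]*1000).round(1))
    for nm,c0 in(("left",(.60,.16)),("right",(.60,.057))):
        tb=P[near(c0[0],c0[1],.03,.158,.21)];print(nm,"tab",len(tb),np.median(tb,0),tb.min(0),tb.max(0))
print("both",fit(np.vstack(list(Qs.values())),car,(481,-284,-18),100))
E
```

```text
top car tab-x,y,yaw,dz (array([ 481.11, -285.34,  -21.46,    1.33]), np.float64(0.5257081951957092))
rack raw (array([598.8 , 107.48,  -7.7 ,   4.92]), np.float64(17.524623158419917))
crest 685 [[ 0.59 -0.02  0.14]
 [ 0.6   0.11  0.15]
 [ 0.62  0.23  0.16]]
bar line slope deg 7.018856833018082 x at y=.1087 0.6050290982996814 88 0.08038026137428043 0.23672707157882178 0.15198609247011052
orange y sorted [ 80.4  80.4  80.5  82.3  82.3  82.5  82.5  84.4  84.4  84.5  84.5  86.5
  86.6  86.6  86.7  88.5  88.5  88.6  88.6  90.5  90.6  90.7  90.8  92.5
  92.6  92.6  92.6  94.5  94.5  94.5  94.6  96.4  96.6  96.7  96.7  98.5
  98.6  98.6  98.7 118.8 119.  120.6 120.7 121.  121.  122.8 122.9 123.
 123.2 124.6 124.7 124.9 124.9 126.8 126.8 126.9 127.1 128.8 128.9 128.9
 129.  131.  131.  131.  131.1 132.7 133.  133.  133.1 134.8 134.9 134.9
 135.1 137.  137.  137.1 137.2 138.9 139.  139.1 139.1]
left tab 81 [0.61 0.17 0.19] [0.6  0.16 0.16] [0.61 0.18 0.2 ]
right tab 66 [0.6  0.06 0.2 ] [0.59 0.06 0.16] [0.6  0.07 0.2 ]
side car tab-x,y,yaw,dz (array([ 479.95, -285.06,  -23.94,    0.68]), np.float64(1.0887386507861239))
rack raw (array([602.82, 119.15,  -1.79,   4.67]), np.float64(18.961307860248354))
crest 335 [[ 0.59 -0.02  0.14]
 [ 0.6   0.12  0.15]
 [ 0.62  0.23  0.15]]
bar line slope deg 5.449911611383427 x at y=.1087 0.6026596794079274 95 -0.010102568849502558 0.2355567728659662 0.15007861174838977
orange y sorted [ 78.7  79.4  79.9  80.7  83.7  83.9  84.   84.   84.1  84.7  87.6  87.6
  88.1  90.1  90.4  90.9  91.6  93.3  93.5  93.8  95.5  95.7  96.5  97.4
  98.2  98.3  98.3  98.6  99.6  99.6  99.7 100.2 102.  102.1 119.4 119.4
 120.7 122.5 123.7 124.  125.  125.8 129.8 130.  130.1 130.9 132.1 134.3
 134.7 136.4]
left tab 97 [0.61 0.17 0.18] [0.6  0.16 0.16] [0.61 0.18 0.2 ]
right tab 84 [0.6  0.07 0.18] [0.59 0.06 0.16] [0.6  0.07 0.2 ]
both (array([ 480.61, -285.23,  -22.35,    1.18]), np.float64(0.8769497399439294))
```

Run:
```python
from h import *
np.set_printoptions(precision=2,suppress=True)
for n in("top","side"):
    S=load(n+"0.pkl");P=cloud(S).reshape(-1,3);C=S["img"].reshape(-1,3).astype(int)
    dark=(C.max(1)<110); pl=(abs(P[:,2]-.006)<.008)&(C.min(1)>120)&(abs(P[:,0]-.58)<.15)&(abs(P[:,1]-.11)<.22)
    r=cv2.minAreaRect((P[pl][:,:2]*1000).astype(np.float32));print(n,"plate",r, np.median(P[pl][:,2]))
    for nm,c0 in(("left",(607,162,-6)),("right",(597,58,-6))):
        m=(np.hypot(P[:,0]-c0[0]/1e3,P[:,1]-c0[1]/1e3)<.03)&(P[:,2]>.159)&(P[:,2]<.21)
        m2=(np.hypot(P[:,0]-c0[0]/1e3-.028,P[:,1]-c0[1]/1e3+.003)<.024)&(P[:,2]>.05)&(P[:,2]<.09)
        print(nm,fit(P[m|m2],car,c0,144),m.sum(),m2.sum())
    q=P[(P[:,2]>.1475)&(P[:,2]<.1555)&(abs(P[:,0]-.603)<.035)&(abs(P[:,1]-.109)<.14)]
    u=q[:,1];
    bb=lambda p: box(p,(0,0,-3),(5,140,3))
    print("bar",fit(q,bb,(603,109,-5),150),len(q))
```

```text
top plate ((616.4771728515625, 125.28797912597656), (183.86932373046875, 338.0390319824219), 7.097466945648193) 0.01241265573852357
left (array([609.92, 168.62,  -5.5 ,   1.28]), np.float64(0.7217642111936868)) 79 114
right (array([599.64,  63.93,  -2.49,   1.05]), np.float64(0.7352630478459652)) 64 86
bar (array([605.  , 109.66,  -5.8 ,   1.89]), np.float64(1.0122171176445827)) 627
side plate ((563.085693359375, 114.37062072753906), (316.9636535644531, 228.7161865234375), 84.30756378173828) 0.011831575738777633
left (array([608.62, 167.73,  -7.94,   0.06]), np.float64(0.8012322707669526)) 95 121
right (array([597.94,  64.69,  -7.5 ,   0.42]), np.float64(0.7924257851787933)) 82 78
bar (array([603.91, 108.98,  -5.93,   0.98]), np.float64(1.1727787146237745)) 293
```

Top view: the blue-tab carrier has its crucible at (428,254) and tab at (441,261). In the side view it is at (305,155). It has a blue grip and a white crucible and stands on the bench. The two pink ones, at top (194,143) and (211,270), are look-alikes. The crop confirms the blue one. The free notch is the gap in the orange clip at top (246,200). I'll swing the arm around now.

Request:
move_arm --targets '[{"z":-1,"y":2,"az":1.7},{"z":-1,"y":4.5,"az":4},{"z":-1,"y":4.9,"az":4.3},{"z":-1,"y":4.9,"az":4.3},{"y":4.9,"az":4.3},{"y":4.9,"az":4.3},{"y":4.9,"az":4.3},{"y":4.9,"az":4.3}]'

```text
validation failed for argument at $.ta...
```

Request:
move_arm --targets '[{"x":0,"y":2,"z":-1,"ax":0,"ay":0,"az":1.7,"hand":8.5},{"x":0,"y":4.5,"z":-1,"ax":0,"ay":0,"az":4,"hand":8.5},{"x":0,"y":4.9,"z":-1,"ax":0,"ay":0,"az":4.3,"hand":8.5},{"x":0,"y":4.9,"z":-1,"ax":0,"ay":0,"az":4.3,"hand":8.5}]'

```text
time_s: 0.5
tcp_pos: [0.3849, 0.5314, 0.2974]
tcp_rot: [179.9, -0.1, 54.1]
contact_force: [0.8, 0.5, 0.1]
finger_gap: 1.001
```

Request:
move_arm --targets '[{"x":0,"y":4.9,"z":0,"ax":0,"ay":0,"az":4.3,"hand":8.5},{"x":0,"y":4.9,"z":0,"ax":0,"ay":0,"az":4.3,"hand":8.5},{"x":0,"y":4.9,"z":0,"ax":0,"ay":0,"az":4.3,"hand":8.5},{"x":0,"y":4.9,"z":0,"ax":0,"ay":0,"az":4.3,"hand":8.5},{"x":0,"y":4.9,"z":0,"ax":0,"ay":0,"az":4.3,"hand":8.5},{"x":0,"y":4.9,"z":0,"ax":0,"ay":0,"az":4.3,"hand":8.5},{"x":0,"y":4.9,"z":0,"ax":0,"ay":0,"az":4.3,"hand":8.5},{"x":0,"y":4.9,"z":0,"ax":0,"ay":0,"az":4.3,"hand":8.5}]'

```text
time_s: 1.3
tcp_pos: [0.6284, 0.2307, 0.297]
tcp_rot: [179.9, -0.1, 19.7]
contact_force: [0.2, 0.3, 0.1]
finger_gap: 0.997
```

Request:
move_arm --targets '[{"x":0,"y":4.9,"z":0,"ax":0,"ay":0,"az":4.3,"hand":8.5},{"x":0,"y":4.9,"z":0,"ax":0,"ay":0,"az":4.3,"hand":8.5},{"x":0,"y":4.9,"z":0,"ax":0,"ay":0,"az":4.3,"hand":8.5},{"x":0,"y":4.9,"z":0,"ax":0,"ay":0,"az":4.3,"hand":8.5},{"x":0,"y":4.9,"z":0,"ax":0,"ay":0,"az":4.3,"hand":8.5},{"x":0,"y":4.9,"z":0,"ax":0,"ay":0,"az":4.3,"hand":8.5},{"x":0,"y":4.9,"z":0,"ax":0,"ay":0,"az":4.3,"hand":8.5},{"x":0,"y":0,"z":0,"ax":0,"ay":0,"az":0,"hand":8.5}]'

```text
time_s: 2.1
tcp_pos: [0.6659, -0.1157, 0.2977]
tcp_rot: [179.5, -0.1, -11.1]
contact_force: [-0.4, -0.4, -0.5]
finger_gap: 0.997
```

```bash
cat >> h.py <<'E'
def delta(st,x,y,z,yaw):
    R=Rn.from_euler('xyz',st["tcp_rot"],degrees=True)
    d=R.inv().apply(np.array([x,y,z])-st["tcp_pos"])*100
    w=(R.inv()*Rn.from_euler('xyz',[180,0,yaw],degrees=True)).as_rotvec(degrees=True)
    return d,w
E
python3 - <<'E'
from h import *
from cell import bot
s=bot.read_state();print(s["q"],s["tcp_pos"],s["tcp_rot"]);print(delta(s,.4806,-.2852,.25,-22.3))
E
```

```text
[ -5.86719779  38.02186182  24.11990573  79.80946745 -15.51353901
  65.39841835   9.05799387] [ 0.66593228 -0.11569662  0.29766414] [ 1.79492436e+02 -6.89715994e-02 -1.10716810e+01]
(array([-14.93891789,  20.15106045,   4.92713639]), array([ 0.49918021, -0.1184842 , 11.22793863]))
```

Request:
move_arm --targets '[{"x":-2.5,"y":3.35,"z":0.4,"ax":0,"ay":0,"az":0,"hand":8.5},{"x":-2.5,"y":3.35,"z":0.8,"ax":0,"ay":0,"az":0,"hand":8.5},{"x":-2.5,"y":3.35,"z":1,"ax":0,"ay":0,"az":0,"hand":6},{"x":-2.5,"y":3.35,"z":1,"ax":0,"ay":0,"az":0,"hand":5},{"x":-2.5,"y":3.35,"z":1,"ax":0,"ay":0,"az":0,"hand":5},{"x":-2.4,"y":3.4,"z":0.7,"ax":0.25,"ay":0,"az":0,"hand":5},{"x":0,"y":0,"z":0,"ax":0.25,"ay":0,"az":5.6,"hand":5},{"x":0,"y":0,"z":0,"ax":0,"ay":0,"az":5.6,"hand":5}]'

```text
time_s: 2.9
tcp_pos: [0.4843, -0.2776, 0.2481]
tcp_rot: [-179.5, 0.1, -21.9]
contact_force: [0.4, 0.8, 0.7]
finger_gap: 0.585
```

Request:
move_arm --targets '[{"x":0,"y":0,"z":0,"ax":0,"ay":0,"az":0,"hand":5},{"x":0,"y":0,"z":0,"ax":0,"ay":0,"az":0,"hand":5}]'

```text
time_s: 3.1
tcp_pos: [0.4863, -0.275, 0.2477]
tcp_rot: [-179.5, 0.1, -21.2]
contact_force: [-0.4, 0.1, 0.4]
finger_gap: 0.588
```

Run:
```python
from h import *
from cell import bot
s=bot.read_state();print(s["q"],s["tcp_pos"],s["tcp_rot"],s["finger_gap"]);print(delta(s,.4806,-.2852,.139,-22.3))
S=bot.snapshot("side");crop(S,240,380,60,200,4,"pics/c4.png")
```

```text
[  9.91332127  31.19869234  26.02457468 102.73568676 -17.78921467
  50.25199104  22.99617291] [ 0.48630046 -0.27503381  0.24767507] [-1.79529978e+02  6.06269336e-02 -2.12147878e+01] 0.5884135630519134
(array([-0.15203519,  1.24311541, 10.85784126]), array([-0.46943328,  0.06507601,  1.0849573 ]))
```

View pics/c4.png

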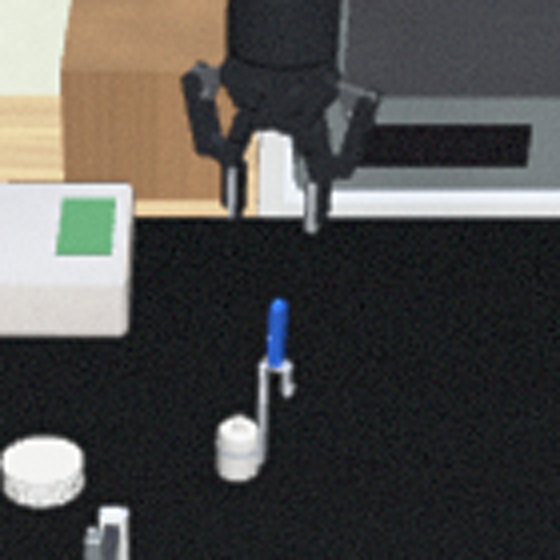

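Request:
move_arm --targets '[{"x":-0.15,"y":1.24,"z":0,"ax":-0.47,"ay":0,"az":1.1,"hand":5},{"x":0,"y":0,"z":2,"ax":0,"ay":0,"az":0,"hand":5},{"x":0,"y":0,"z":2,"ax":0,"ay":0,"az":0,"hand":5},{"x":0,"y":0,"z":0,"ax":0,"ay":0,"az":0,"hand":5},{"x":0,"y":0,"z":0,"ax":0,"ay":0,"az":0,"hand":5}]'

```text
time_s: 3.65
tcp_pos: [0.4802, -0.286, 0.2074]
tcp_rot: [180.0, 0.1, -22.4]
contact_force: [0.3, -0.7, -0.5]
finger_gap: 0.584
```

Run:
```python
from h import *
from cell import bot
s=bot.read_state();print(s["q"],s["tcp_pos"],s["tcp_rot"],s["finger_gap"]);print(delta(s,.4806,-.2852,.139,-22.3))
```

```text
[ 11.73453249  34.19028574  25.00058858 105.10179665 -19.54262687
  45.09051691  24.50272891] [ 0.48017081 -0.28598293  0.20737738] [ 1.79986009e+02  1.15119557e-01 -2.24202322e+01] 0.5842403805741154
(array([ 0.02355293, -0.09041403,  6.83768228]), array([ 0.01387006,  0.11513419, -0.12021813]))
```

Request:
move_arm --targets '[{"x":0.02,"y":-0.08,"z":1,"ax":0,"ay":0,"az":0,"hand":5},{"x":0,"y":0,"z":1.2,"ax":0,"ay":0,"az":0,"hand":5},{"x":0,"y":0,"z":1.2,"ax":0,"ay":0,"az":0,"hand":5},{"x":0,"y":0,"z":1.2,"ax":0,"ay":0,"az":0,"hand":5},{"x":0,"y":0,"z":1.2,"ax":0,"ay":0,"az":0,"hand":5},{"x":0,"y":0,"z":1,"ax":0,"ay":0,"az":0,"hand":5},{"x":0,"y":0,"z":0,"ax":0,"ay":0,"az":0,"hand":5},{"x":0,"y":0,"z":0,"ax":0,"ay":0,"az":0,"hand":5}]'

```text
time_s: 4.45
tcp_pos: [0.4808, -0.2848, 0.1389]
tcp_rot: [-180.0, 0.1, -22.4]
contact_force: [-0.1, 0.2, -0.1]
finger_gap: 0.585
```

Run:
```python
from h import *
from cell import bot
s=bot.read_state();print(s["tcp_pos"],s["tcp_rot"],s["contact_force"])
S=bot.snapshot("side");T=bot.snapshot("top")
a=cv2.resize(S["img"][90:190,260:360],(400,400),interpolation=cv2.INTER_CUBIC)
b=cv2.resize(T["img"][220:300,390:470],(400,400),interpolation=cv2.INTER_CUBIC)
cv2.imwrite("pics/c5.png",np.hstack([a,b])[:,:,::-1])
```

```text
[ 0.48077856 -0.28475788  0.13894633] [-1.79982537e+02  1.13266150e-01 -2.24159627e+01] [-0.10572063  0.19090947 -0.10565635]
```

View pics/c5.png

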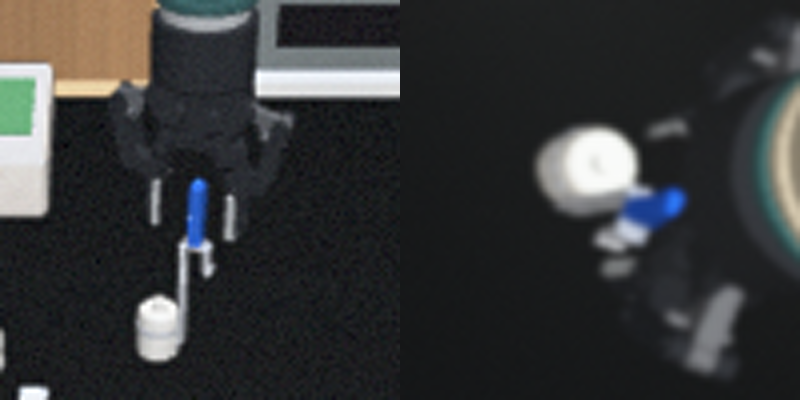

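Request:
move_arm --targets '[{"x":0,"y":0,"z":0,"ax":0,"ay":0,"az":0,"hand":3},{"x":0,"y":0,"z":0,"ax":0,"ay":0,"az":0,"hand":2},{"x":0,"y":0,"z":0,"ax":0,"ay":0,"az":0,"hand":1.5},{"x":0,"y":0,"z":0,"ax":0,"ay":0,"az":0,"hand":1.2},{"x":0,"y":0,"z":0,"ax":0,"ay":0,"az":0,"hand":0.8},{"x":0,"y":0,"z":0,"ax":0,"ay":0,"az":0,"hand":0.5},{"x":0,"y":0,"z":0,"ax":0,"ay":0,"az":0,"hand":0.5},{"x":0,"y":0,"z":0,"ax":0,"ay":0,"az":0,"hand":0.5}]' --force 40

```text
time_s: 5.35
tcp_pos: [0.4811, -0.2847, 0.1394]
tcp_rot: [-180.0, 0.1, -22.4]
contact_force: [0.2, 0.1, 3.5]
finger_gap: 0.113
```

Request:
move_arm --targets '[{"x":0,"y":0,"z":0,"ax":0,"ay":0,"az":0,"hand":0.5},{"x":0,"y":0,"z":-0.2,"ax":0,"ay":0,"az":0,"hand":0.5},{"x":0,"y":0,"z":-0.3,"ax":0,"ay":0,"az":0,"hand":0.5},{"x":0,"y":0,"z":-0.5,"ax":0,"ay":0,"az":0,"hand":0.5},{"x":0,"y":0,"z":-0.5,"ax":0,"ay":0,"az":0,"hand":0.5},{"x":0,"y":0,"z":-0.5,"ax":0,"ay":0,"az":0,"hand":0.5},{"x":0,"y":0,"z":0,"ax":0,"ay":0,"az":0,"hand":0.5},{"x":0,"y":0,"z":0,"ax":0,"ay":0,"az":0,"hand":0.5}]'

```text
time_s: 6.15
tcp_pos: [0.481, -0.2847, 0.1594]
tcp_rot: [-180.0, 0.1, -22.4]
contact_force: [0.0, 0.2, -1.5]
finger_gap: 0.112
```

Run:
```python
from h import *
from cell import bot
s=bot.read_state();print(s["tcp_pos"],s["tcp_rot"],s["contact_force"],s["wrist_torque"],s["finger_gap"])
S=bot.snapshot("side");T=bot.snapshot("top")
a=cv2.resize(S["img"][90:190,260:360],(400,400),interpolation=cv2.INTER_CUBIC)
b=cv2.resize(T["img"][220:300,390:470],(400,400),interpolation=cv2.INTER_CUBIC)
cv2.imwrite("pics/c6.png",np.hstack([a,b])[:,:,::-1])
```

```text
[ 0.48098561 -0.28465149  0.15936113] [-1.79979046e+02  6.92197425e-02 -2.23960792e+01] [ 4.06876896e-04  2.17377335e-01 -1.49533883e+00] [-0.00260466  0.02893905 -0.00833573] 0.1115767655075746
```

View pics/c6.png

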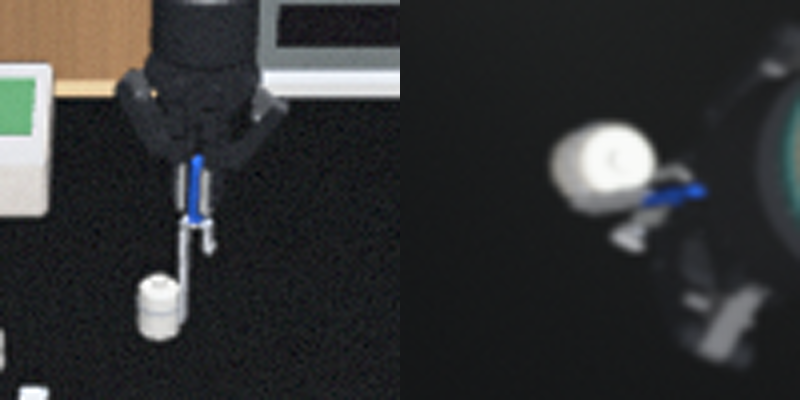

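Request:
move_arm --targets '[{"x":0,"y":0,"z":-1.5,"ax":0,"ay":0,"az":-1,"hand":0.5},{"x":0,"y":0,"z":-2.5,"ax":0,"ay":0,"az":-2,"hand":0.5},{"x":0,"y":0,"z":-3.3,"ax":0,"ay":0,"az":-3,"hand":0.5},{"x":0,"y":0,"z":-3.5,"ax":0,"ay":0,"az":-3,"hand":0.5},{"x":0,"y":0,"z":-3.5,"ax":0,"ay":0,"az":-3,"hand":0.5},{"x":0,"y":0,"z":-3.2,"ax":0,"ay":0,"az":-2.6,"hand":0.5},{"x":0,"y":0,"z":-2.5,"ax":0,"ay":0,"az":-2,"hand":0.5},{"x":0,"y":0,"z":-1,"ax":0,"ay":0,"az":0,"hand":0.5}]'

```text
time_s: 7.05
tcp_pos: [0.4818, -0.2856, 0.3716]
tcp_rot: [180.0, -0.1, -5.8]
contact_force: [-0.0, -0.0, -1.2]
finger_gap: 0.111
```

Run:
```python
from h import *
from cell import bot
s=bot.read_state();print(s["q"],s["tcp_pos"],s["tcp_rot"],s["finger_gap"]);print(delta(s,.6048,.1232,.37,-5.8))
```

```text
[ 11.21354518  23.52241389  24.74940981  92.73911716 -10.58421149
  65.92235785  32.65683305] [ 0.48176276 -0.28557621  0.3715641 ] [ 1.79966749e+02 -1.36785414e-01 -5.80615241e+00] 0.1106480774714493
(array([  8.10489984, -41.91269127,   0.1514367 ]), array([ 0.03325826, -0.13678362, -0.0061921 ]))
```

Request:
move_arm --targets '[{"x":0.2,"y":-1,"z":0,"ax":0,"ay":0,"az":0,"hand":0.5},{"x":0.4,"y":-2,"z":0,"ax":0,"ay":0,"az":0,"hand":0.5},{"x":0.6,"y":-3,"z":0,"ax":0,"ay":0,"az":0,"hand":0.5},{"x":0.7,"y":-3.5,"z":0,"ax":0,"ay":0,"az":0,"hand":0.5},{"x":0.7,"y":-3.5,"z":0,"ax":0,"ay":0,"az":0,"hand":0.5},{"x":0.7,"y":-3.5,"z":0,"ax":0,"ay":0,"az":0,"hand":0.5},{"x":0.7,"y":-3.5,"z":0,"ax":0,"ay":0,"az":0,"hand":0.5},{"x":0.7,"y":-3.5,"z":0,"ax":0,"ay":0,"az":0,"hand":0.5}]'

```text
time_s: 7.85
tcp_pos: [0.5509, -0.0531, 0.367]
tcp_rot: [-179.9, 0.3, -5.8]
contact_force: [-0.1, -0.1, -0.7]
finger_gap: 0.115
```

Request:
move_arm --targets '[{"x":0.7,"y":-3.5,"z":0,"ax":0,"ay":0,"az":0,"hand":0.5},{"x":0.7,"y":-3.5,"z":0,"ax":0,"ay":0,"az":0,"hand":0.5},{"x":0.7,"y":-3.5,"z":0,"ax":0,"ay":0,"az":0,"hand":0.5},{"x":0.6,"y":-3,"z":0,"ax":0,"ay":0,"az":0,"hand":0.5},{"x":0.4,"y":-2.5,"z":0,"ax":0,"ay":0,"az":0,"hand":0.5},{"x":0.3,"y":-1.4,"z":0,"ax":0,"ay":0,"az":0,"hand":0.5},{"x":0,"y":-0.5,"z":0,"ax":0,"ay":0,"az":0,"hand":0.5},{"x":0,"y":0,"z":0,"ax":0,"ay":0,"az":0,"hand":0.5}]'

```text
time_s: 8.65
tcp_pos: [0.6031, 0.1187, 0.3683]
tcp_rot: [180.0, 0.2, -5.8]
contact_force: [0.1, -1.1, -1.1]
finger_gap: 0.107
```

```bash
cat > look.py <<'E'
from h import *
from cell import bot
import sys
np.set_printoptions(precision=2,suppress=True)
s=bot.read_state();print(s["tcp_pos"]*1000,s["tcp_rot"],s["contact_force"],s["finger_gap"],s["time_s"])
t=s["tcp_pos"]*1000
Qa=[]
D={}
for n in("top","side"):
    S=bot.snapshot(n);D[n]=S;P=cloud(S).reshape(-1,3)
    # carrier below TCP: stay below crown+4
    zc=t[2]/1000-.039
    m=(np.hypot(P[:,0]-t[0]/1e3-.014,P[:,1]-t[1]/1e3)<.045)&(P[:,2]>max(zc-.105,0.155 if len(sys.argv)>2 else -1))&(P[:,2]<zc+.006)
    if m.sum()>30: print(n,"car crown x,y,yaw,dz (z ref tcp-39)",fit(P[m],car,(t[0],t[1],-5.8),t[2]-39),m.sum()); Qa.append(P[m])
    pickle.dump(S,open(f"{n}_{sys.argv[1]}.pkl","wb"))
a=cv2.resize(D["side"]["img"][170:310,190:330],(400,400),interpolation=cv2.INTER_CUBIC)
b=cv2.resize(D["top"]["img"][150:270,180:300],(400,400),interpolation=cv2.INTER_CUBIC)
cv2.imwrite(f"pics/l{sys.argv[1]}.png",np.hstack([a,b])[:,:,::-1])
E
python3 look.py a
python3 - <<'E'
from h import *
from cell import bot
print(delta(bot.read_state(),.6048,.1232,.37,-5.8))
E
```

```text
[603.06 118.75 368.35] [179.98   0.19  -5.8 ] [ 0.06 -1.12 -1.08] 0.10725338580594236 8.65
top car crown x,y,yaw,dz (z ref tcp-39) (array([602.99, 117.84,  -3.99,   1.33]), np.float64(0.4870750234215393)) 261
side car crown x,y,yaw,dz (z ref tcp-39) (array([602.08, 116.  ,  -7.27,   0.46]), np.float64(0.6541164985883845)) 476
(array([ 0.08383513, -0.63499458, -0.08185697]), array([ 0.0317875 ,  0.11031837, -0.1370718 ]))
```

View pics/la.png

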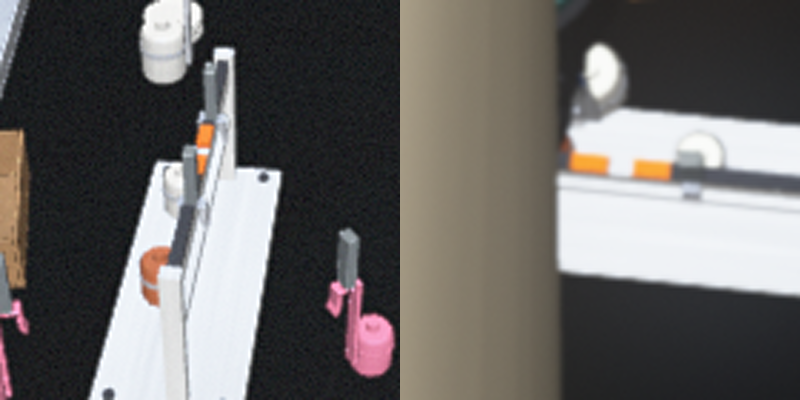

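Request:
move_arm --targets '[{"x":0.1,"y":-0.6,"z":0,"ax":0,"ay":0,"az":0,"hand":0.5},{"x":0,"y":0,"z":0,"ax":0,"ay":0,"az":0,"hand":0.5},{"x":0,"y":0,"z":0,"ax":0,"ay":0,"az":0,"hand":0.5},{"x":0,"y":0,"z":0,"ax":0,"ay":0,"az":0,"hand":0.5},{"x":0,"y":0,"z":0,"ax":0,"ay":0,"az":0,"hand":0.5},{"x":0,"y":0,"z":0,"ax":0,"ay":0,"az":0,"hand":0.5}]'

```text
time_s: 9.35
tcp_pos: [0.6052, 0.1245, 0.3694]
tcp_rot: [-180.0, 0.1, -5.8]
contact_force: [0.5, -0.1, -1.8]
finger_gap: 0.11
```

```bash
python3 look.py b
```

```text
[605.19 124.55 369.45] [-179.95    0.08   -5.82] [ 0.48 -0.07 -1.77] 0.1099595572790154 9.35
top car crown x,y,yaw,dz (z ref tcp-39) (array([605.4 , 123.72,  -4.41,   1.22]), np.float64(0.46547780054302734)) 274
side car crown x,y,yaw,dz (z ref tcp-39) (array([604.24, 123.84,  -8.46,   0.17]), np.float64(0.7235240898594952)) 491
```

Request:
move_arm --targets '[{"x":0.05,"y":0,"z":0.8,"ax":0,"ay":0,"az":0,"hand":0.5},{"x":0,"y":0,"z":1.6,"ax":0,"ay":0,"az":0,"hand":0.5},{"x":0,"y":0,"z":2,"ax":0,"ay":0,"az":0,"hand":0.5},{"x":0,"y":0,"z":2,"ax":0,"ay":0,"az":0,"hand":0.5},{"x":0,"y":0,"z":2,"ax":0,"ay":0,"az":0,"hand":0.5},{"x":0,"y":0,"z":2,"ax":0,"ay":0,"az":0,"hand":0.5},{"x":0,"y":0,"z":1.6,"ax":0,"ay":0,"az":0,"hand":0.5},{"x":0,"y":0,"z":1,"ax":0,"ay":0,"az":0,"hand":0.5}]'

```text
time_s: 10.25
tcp_pos: [0.6055, 0.1246, 0.2379]
tcp_rot: [-180.0, 0.1, -5.8]
contact_force: [0.5, 1.2, -1.2]
finger_gap: 0.109
```

Request:
move_arm --targets '[{"x":0,"y":0,"z":0,"ax":0,"ay":0,"az":0,"hand":0.5},{"x":0,"y":0,"z":0,"ax":0,"ay":0,"az":0,"hand":0.5},{"x":0,"y":0,"z":0,"ax":0,"ay":0,"az":0,"hand":0.5},{"x":0,"y":0,"z":0,"ax":0,"ay":0,"az":0,"hand":0.5}]'

```text
time_s: 10.65
tcp_pos: [0.6055, 0.1249, 0.2401]
tcp_rot: [-179.9, 0.1, -5.8]
contact_force: [0.5, -0.5, -0.6]
finger_gap: 0.114
```

```bash
python3 look.py c
python3 - <<'E'
from h import *
T=load("top_c.pkl");S=load("side_c.pkl")
a=cv2.resize(S["img"][165:285,215:305],(450,600),interpolation=cv2.INTER_CUBIC)
b=cv2.resize(T["img"][160:230,220:290],(350,350),interpolation=cv2.INTER_CUBIC)
b=np.vstack([b,np.zeros((250,350,3),np.uint8)])
cv2.imwrite("pics/c7.png",np.hstack([a,b])[:,:,::-1])
E
```

```text
[605.54 124.89 240.06] [-179.93    0.06   -5.8 ] [ 0.52 -0.51 -0.61] 0.1140663234313767 10.65
top car crown x,y,yaw,dz (z ref tcp-39) (array([601.78, 123.06, -58.42,  10.01]), np.float64(2.085738463856304)) 256
side car crown x,y,yaw,dz (z ref tcp-39) (array([601.8 , 130.72, -22.06,   0.57]), np.float64(2.422002114810695)) 428
```

View pics/c7.png

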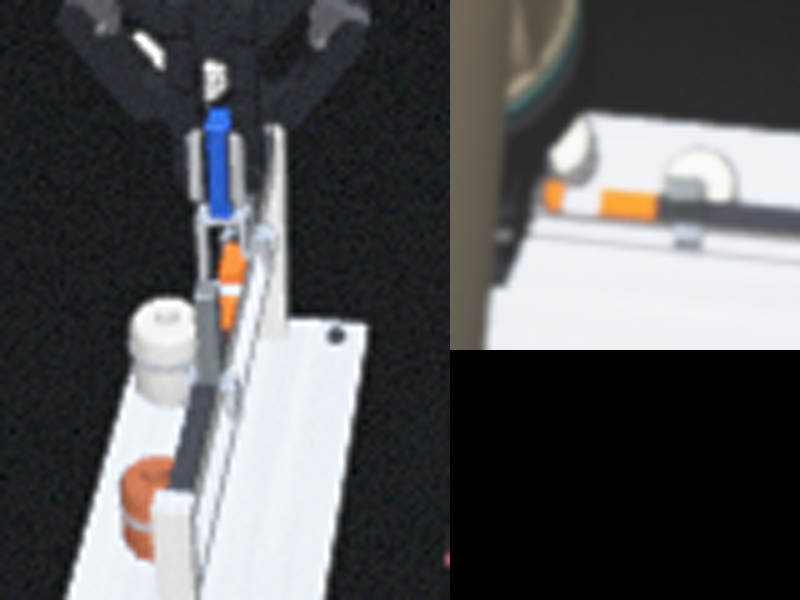

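```bash
cat > look2.py <<'E'
from h import *
import sys
np.set_printoptions(precision=2,suppress=True)
tx,ty,tz=[float(v) for v in sys.argv[2:5]]
for n in("top","side"):
    S=load(f"{n}_{sys.argv[1]}.pkl");P=cloud(S).reshape(-1,3)*1000;C=S["img"].reshape(-1,3).astype(int)
    th=np.radians(-5.8);d=P-[tx,ty,tz-39]
    L=np.stack([np.cos(th)*d[:,0]+np.sin(th)*d[:,1],-np.sin(th)*d[:,0]+np.cos(th)*d[:,1],d[:,2]],1)
    pot=(np.hypot(L[:,0]-28,L[:,1])<20.5)&(L[:,2]>-98)&(L[:,2]<-56)&(L[:,0]>13)
    blue=(C[:,2]>110)&(C[:,0]<90)&(C[:,1]<140)&(np.hypot(L[:,0],L[:,1])<14)&(L[:,2]>3)&(L[:,2]<58)
    cr=(abs(L[:,0])<13)&(abs(L[:,1])<8)&(L[:,2]>-6)&(L[:,2]<6)&(P[:,2]>158)
    print(n,pot.sum(),blue.sum(),cr.sum(),fit(P[pot|blue|cr]/1000,car,(tx,ty,-5.8),tz-39))
E
python3 look2.py c 605.5 124.8 240; python3 look2.py b 605.2 124.5 369.5
```

```text
top 89 0 4 (array([605.71, 124.55,  -4.54,   0.62]), np.float64(0.6704234597559982))
side 217 92 40 (array([604.25, 123.33,  -6.08,  -0.4 ]), np.float64(0.7184506065196654))
top 175 0 11 (array([605.54, 123.92,  -4.98,   0.8 ]), np.float64(0.6021591145295417))
side 273 113 53 (array([604.2 , 122.89,  -6.67,  -0.3 ]), np.float64(0.7752146472841446))
```

Request:
move_arm --targets '[{"x":0.03,"y":0,"z":0.3,"ax":0,"ay":0,"az":0,"hand":0.5},{"x":0,"y":0,"z":0.5,"ax":0,"ay":0,"az":0,"hand":0.5},{"x":0,"y":0,"z":0.5,"ax":0,"ay":0,"az":0,"hand":0.5},{"x":0,"y":0,"z":0.5,"ax":0,"ay":0,"az":0,"hand":0.5},{"x":0,"y":0,"z":0.4,"ax":0,"ay":0,"az":0,"hand":0.5},{"x":0,"y":0,"z":0.3,"ax":0,"ay":0,"az":0,"hand":0.5},{"x":0,"y":0,"z":0.2,"ax":0,"ay":0,"az":0,"hand":0.5},{"x":0,"y":0,"z":0.1,"ax":0,"ay":0,"az":0,"hand":0.5}]'

```text
time_s: 11.55
tcp_pos: [0.6057, 0.1247, 0.2112]
tcp_rot: [-180.0, 0.1, -5.8]
contact_force: [0.6, -0.0, -0.6]
finger_gap: 0.113
```

Request:
move_arm --targets '[{"x":0,"y":0,"z":0.1,"ax":0,"ay":0,"az":0,"hand":0.5},{"x":0,"y":0,"z":0.12,"ax":0,"ay":0,"az":0,"hand":0.5},{"x":0,"y":0,"z":0.12,"ax":0,"ay":0,"az":0,"hand":0.5},{"x":0,"y":0,"z":0.12,"ax":0,"ay":0,"az":0,"hand":0.5},{"x":0,"y":0,"z":0.12,"ax":0,"ay":0,"az":0,"hand":0.5},{"x":0,"y":0,"z":0.12,"ax":0,"ay":0,"az":0,"hand":0.5},{"x":0,"y":0,"z":0.1,"ax":0,"ay":0,"az":0,"hand":0.5},{"x":0,"y":0,"z":0,"ax":0,"ay":0,"az":0,"hand":0.5}]'

```text
time_s: 12.35
tcp_pos: [0.6057, 0.1248, 0.2032]
tcp_rot: [-180.0, 0.1, -5.8]
contact_force: [-0.3, 0.4, -1.0]
finger_gap: 0.114
```

```bash
python3 look.py d >/dev/null; python3 look2.py d 605.7 124.8 203.2
python3 - <<'E'
from h import *
S=load("side_d.pkl");crop(S,220,295,170,260,6.5,"pics/c8.png")
E
```

```text
top 54 0 3 (array([606.32, 124.38,  -4.79,   1.12]), np.float64(0.6062406057395577))
side 160 83 20 (array([604.03, 123.03,  -6.09,  -0.19]), np.float64(0.7534168858414176))
```

View pics/c8.png

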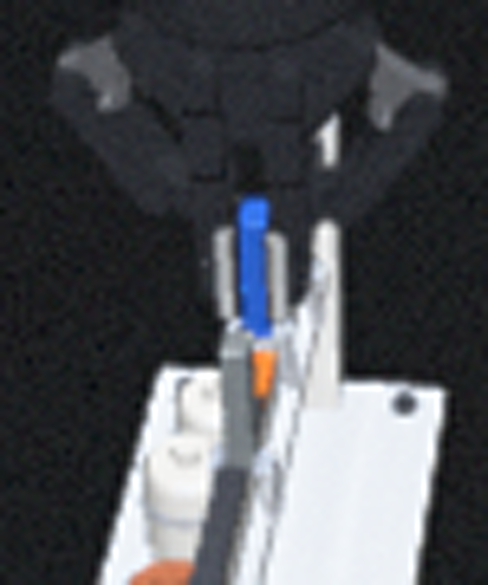

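Request:
move_arm --targets '[{"x":0,"y":0,"z":0.1,"ax":0,"ay":0,"az":0,"hand":0.5},{"x":0,"y":0,"z":0.12,"ax":0,"ay":0,"az":0,"hand":0.5},{"x":0,"y":0,"z":0.12,"ax":0,"ay":0,"az":0,"hand":0.5},{"x":0,"y":0,"z":0.12,"ax":0,"ay":0,"az":0,"hand":0.5},{"x":0,"y":0,"z":0.12,"ax":0,"ay":0,"az":0,"hand":0.5},{"x":0,"y":0,"z":0.12,"ax":0,"ay":0,"az":0,"hand":0.5},{"x":0,"y":0,"z":0.1,"ax":0,"ay":0,"az":0,"hand":0.5},{"x":0,"y":0,"z":0.1,"ax":0,"ay":0,"az":0,"hand":0.5}]'

```text
time_s: 13.25
tcp_pos: [0.6057, 0.1248, 0.1943]
tcp_rot: [-180.0, 0.1, -5.8]
contact_force: [-1.0, 0.3, -2.2]
finger_gap: 0.111
```

Request:
move_arm --targets '[{"x":0,"y":0,"z":0.06,"ax":0,"ay":0,"az":0,"hand":0.5},{"x":0,"y":0,"z":0.06,"ax":0,"ay":0,"az":0,"hand":0.5},{"x":0,"y":0,"z":0.06,"ax":0,"ay":0,"az":0,"hand":0.5}]'

```text
time_s: 13.55
tcp_pos: [0.6058, 0.1248, 0.1926]
tcp_rot: [-180.0, 0.1, -5.8]
contact_force: [0.2, 0.4, -0.2]
finger_gap: 0.113
```

Request:
move_arm --targets '[{"x":0,"y":0,"z":0.05,"ax":0,"ay":0,"az":0,"hand":0.5},{"x":0,"y":0,"z":0.05,"ax":0,"ay":0,"az":0,"hand":0.5}]'

```text
time_s: 13.75
tcp_pos: [0.6058, 0.1248, 0.1916]
tcp_rot: [-180.0, 0.1, -5.8]
contact_force: [0.4, 0.5, -0.5]
finger_gap: 0.116
```

Request:
move_arm --targets '[{"x":0,"y":0,"z":0.05,"ax":0,"ay":0,"az":0,"hand":0.5},{"x":0,"y":0,"z":0.05,"ax":0,"ay":0,"az":0,"hand":0.5}]'

```text
time_s: 13.95
tcp_pos: [0.6057, 0.1247, 0.1906]
tcp_rot: [-180.0, 0.1, -5.8]
contact_force: [-0.7, -0.7, -1.0]
finger_gap: 0.111
```

Request:
move_arm --targets '[{"x":0,"y":0,"z":0.04,"ax":0,"ay":0,"az":0,"hand":0.5},{"x":0,"y":0,"z":0.04,"ax":0,"ay":0,"az":0,"hand":0.5}]'

```text
time_s: 14.15
tcp_pos: [0.6058, 0.1248, 0.1898]
tcp_rot: [-180.0, 0.1, -5.8]
contact_force: [-0.1, -0.0, -1.4]
finger_gap: 0.111
```

Request:
move_arm --targets '[{"x":0,"y":0,"z":0.04,"ax":0,"ay":0,"az":0,"hand":0.5}]'

```text
time_s: 14.25
tcp_pos: [0.6058, 0.1248, 0.1897]
tcp_rot: [-179.9, 0.1, -5.8]
contact_force: [-1.5, -0.6, 3.5]
finger_gap: 0.11
```

```bash
python3 -c "
from cell import bot
s=bot.read_state();print(s['tcp_pos'],s['contact_force'],s['wrist_torque'])"
```

```text
[0.60580536 0.12477621 0.18968429] [-1.52674038 -0.60355512  3.53874782] [ 0.01607874  0.31098302 -0.00495776]
```

Request:
move_arm --targets '[{"x":0,"y":0.05,"z":0,"ax":0,"ay":0,"az":0,"hand":0.5},{"x":0,"y":0.1,"z":0,"ax":0,"ay":0,"az":0,"hand":0.5},{"x":0,"y":0.1,"z":0,"ax":0,"ay":0,"az":0,"hand":0.5}]'

```text
time_s: 14.55
tcp_pos: [0.6058, 0.123, 0.1897]
tcp_rot: [-179.9, 0.0, -5.8]
contact_force: [-0.6, 2.4, 1.8]
finger_gap: 0.109
```

Request:
move_arm --targets '[{"x":0,"y":0.1,"z":0,"ax":0,"ay":0,"az":0,"hand":0.5},{"x":0,"y":0.1,"z":0,"ax":0,"ay":0,"az":0,"hand":0.5},{"x":0,"y":0.1,"z":0,"ax":0,"ay":0,"az":0,"hand":0.5},{"x":0,"y":0.1,"z":0,"ax":0,"ay":0,"az":0,"hand":0.5}]'

```text
time_s: 14.95
tcp_pos: [0.6054, 0.1186, 0.1896]
tcp_rot: [-179.9, 0.0, -5.8]
contact_force: [0.9, 2.2, 3.9]
finger_gap: 0.115
```

Request:
move_arm --targets '[{"x":0,"y":0.1,"z":0,"ax":0,"ay":0,"az":0,"hand":0.5},{"x":0,"y":0.1,"z":0,"ax":0,"ay":0,"az":0,"hand":0.5},{"x":0,"y":0.1,"z":0,"ax":0,"ay":0,"az":0,"hand":0.5},{"x":0,"y":0.1,"z":0,"ax":0,"ay":0,"az":0,"hand":0.5}]'

```text
time_s: 15.35
tcp_pos: [0.6049, 0.1146, 0.1896]
tcp_rot: [-179.9, 0.1, -5.8]
contact_force: [0.7, 3.6, 4.4]
finger_gap: 0.11
```

Request:
move_arm --targets '[{"x":0,"y":0.08,"z":0,"ax":0,"ay":0,"az":0,"hand":0.5},{"x":0,"y":0.08,"z":0,"ax":0,"ay":0,"az":0,"hand":0.5}]'

```text
time_s: 15.55
tcp_pos: [0.6046, 0.1128, 0.1895]
tcp_rot: [-179.9, 0.1, -5.8]
contact_force: [0.3, 3.4, 4.1]
finger_gap: 0.107
```

Request:
move_arm --targets '[{"x":0,"y":0.06,"z":0,"ax":0,"ay":0,"az":0,"hand":0.5}]'

```text
time_s: 15.65
tcp_pos: [0.6045, 0.1121, 0.1894]
tcp_rot: [-180.0, 0.1, -5.8]
contact_force: [0.6, 4.0, 2.9]
finger_gap: 0.106
```

Request:
move_arm --targets '[{"x":0,"y":0.06,"z":0,"ax":0,"ay":0,"az":0,"hand":0.5}]'

```text
time_s: 15.75
tcp_pos: [0.604, 0.1106, 0.1889]
tcp_rot: [180.0, 0.1, -5.8]
contact_force: [1.0, -0.0, -1.4]
finger_gap: 0.116
```

Request:
move_arm --targets '[{"x":0,"y":0.06,"z":0,"ax":0,"ay":0,"az":0,"hand":0.5}]'

```text
time_s: 15.85
tcp_pos: [0.6038, 0.1094, 0.1886]
tcp_rot: [179.9, 0.2, -5.9]
contact_force: [1.0, -0.5, -0.5]
finger_gap: 0.113
```

Request:
move_arm --targets '[{"x":0,"y":0.06,"z":0,"ax":0,"ay":0,"az":0,"hand":0.5}]'

```text
time_s: 15.95
tcp_pos: [0.6038, 0.1091, 0.1886]
tcp_rot: [179.9, 0.2, -5.9]
contact_force: [0.6, 0.7, -0.4]
finger_gap: 0.107
```

Request:
move_arm --targets '[{"x":0,"y":-0.04,"z":0.08,"ax":0,"ay":0,"az":0,"hand":0.5},{"x":0,"y":0,"z":0.08,"ax":0,"ay":0,"az":0,"hand":0.5}]'

```text
time_s: 16.15
tcp_pos: [0.604, 0.1102, 0.1874]
tcp_rot: [180.0, 0.1, -5.8]
contact_force: [0.6, -0.7, -1.4]
finger_gap: 0.112
```

Request:
move_arm --targets '[{"x":0,"y":0,"z":0.1,"ax":0,"ay":0,"az":0,"hand":0.5},{"x":0,"y":0,"z":0.1,"ax":0,"ay":0,"az":0,"hand":0.5}]'

```text
time_s: 16.35
tcp_pos: [0.604, 0.1107, 0.1855]
tcp_rot: [-180.0, 0.1, -5.8]
contact_force: [-0.2, -0.7, 0.9]
finger_gap: 0.111
```

Request:
move_arm --targets '[{"x":0,"y":0.07,"z":0.04,"ax":0,"ay":0,"az":0,"hand":0.5},{"x":0,"y":0,"z":0.06,"ax":0,"ay":0,"az":0,"hand":0.5}]'

```text
time_s: 16.55
tcp_pos: [0.6041, 0.1099, 0.1847]
tcp_rot: [-180.0, 0.1, -5.8]
contact_force: [0.7, 0.0, -0.7]
finger_gap: 0.107
```

Request:
move_arm --targets '[{"x":0,"y":0,"z":0.06,"ax":0,"ay":0,"az":0,"hand":0.5},{"x":0,"y":0,"z":0.06,"ax":0,"ay":0,"az":0,"hand":0.5}]'

```text
time_s: 16.75
tcp_pos: [0.6042, 0.1101, 0.1835]
tcp_rot: [-180.0, 0.1, -5.8]
contact_force: [-0.1, 0.2, -0.7]
finger_gap: 0.109
```

Request:
move_arm --targets '[{"x":0,"y":0,"z":0.04,"ax":0,"ay":0,"az":0,"hand":0.5}]'

```text
time_s: 16.85
tcp_pos: [0.6043, 0.1101, 0.1834]
tcp_rot: [-179.9, 0.1, -5.8]
contact_force: [-0.6, -0.4, 3.1]
finger_gap: 0.111
```

Request:
move_arm --targets '[{"x":0,"y":0,"z":0.0,"ax":0,"ay":0,"az":0,"hand":0.5}]'

```text
time_s: 16.95
tcp_pos: [0.6043, 0.1101, 0.1834]
tcp_rot: [-179.9, 0.1, -5.8]
contact_force: [-0.8, -0.7, 1.9]
finger_gap: 0.111
```

```bash
python3 look.py e >/dev/null; python3 look2.py e 604.2 110 183.5
python3 - <<'E'
from h import *
from cell import bot
s=bot.read_state();print(s["tcp_pos"],s["contact_force"])
S=load("side_e.pkl");crop(S,220,295,170,260,6.5,"pics/c9.png")
E
```

```text
top 12 0 0 (array([604.22, 111.6 ,  -9.51,   0.39]), np.float64(0.7604168886593765))
side 117 74 0 (array([602.45, 108.35,  -5.78,  -0.25]), np.float64(0.7225815113839218))
[0.60425881 0.11008184 0.18344094] [-1.18813408  0.18049828  1.76661056]
```

View pics/c9.png

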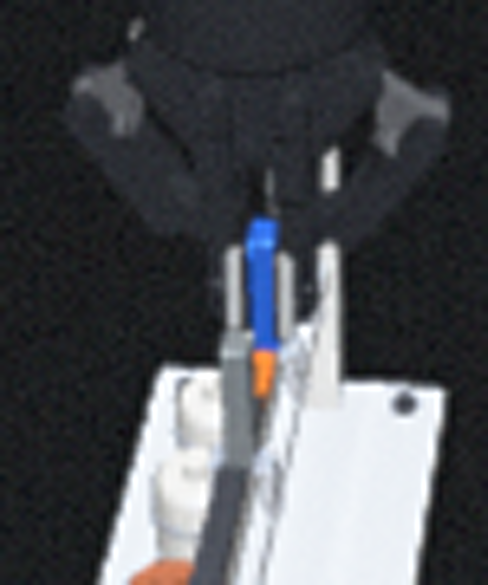

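Request:
move_arm --targets '[{"x":0,"y":0,"z":0,"ax":0,"ay":0,"az":0,"hand":1.1},{"x":0,"y":0,"z":0,"ax":0,"ay":0,"az":0,"hand":1.3},{"x":0,"y":0,"z":0,"ax":0,"ay":0,"az":0,"hand":1.6},{"x":0,"y":0,"z":0,"ax":0,"ay":0,"az":0,"hand":2},{"x":0,"y":0,"z":0,"ax":0,"ay":0,"az":0,"hand":3},{"x":0,"y":0,"z":0,"ax":0,"ay":0,"az":0,"hand":4},{"x":0,"y":0,"z":0,"ax":0,"ay":0,"az":0,"hand":4},{"x":0,"y":0,"z":0,"ax":0,"ay":0,"az":0,"hand":4}]' --force 20

```text
time_s: 17.85
tcp_pos: [0.6043, 0.1101, 0.1832]
tcp_rot: [-180.0, 0.1, -5.8]
contact_force: [-0.8, -0.1, 0.1]
finger_gap: 0.474
```

```bash
python3 look.py f >/dev/null; python3 look2.py f 604.2 110 183.5
python3 - <<'E'
from h import *
S=load("side_f.pkl");crop(S,220,295,170,260,6.5,"pics/c10.png")
E
```

```text
top 12 0 0 (array([607.23, 108.22,  -3.84,   0.49]), np.float64(0.7968073864497356))
side 111 96 0 (array([603.02, 107.99,  -6.41,  -0.51]), np.float64(0.780515003700458))
```

View pics/c10.png

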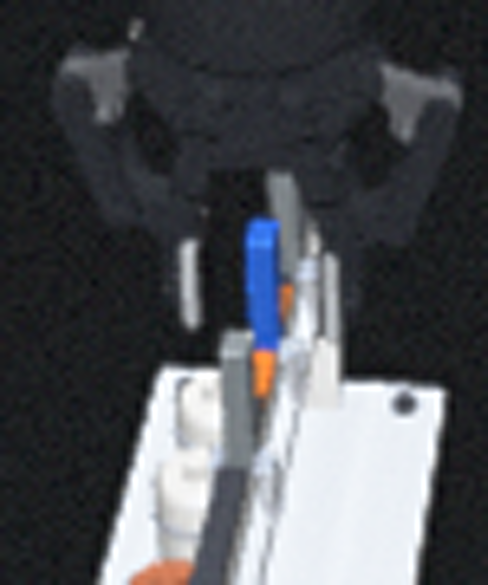

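Request:
move_arm --targets '[{"x":0,"y":0,"z":-0.3,"ax":0,"ay":0,"az":0,"hand":4},{"x":0,"y":0,"z":-0.8,"ax":0,"ay":0,"az":0,"hand":4},{"x":0,"y":0,"z":-1.5,"ax":0,"ay":0,"az":0,"hand":4},{"x":0,"y":0,"z":-2,"ax":0,"ay":0,"az":0,"hand":4},{"x":0,"y":0,"z":-3,"ax":0,"ay":0,"az":0,"hand":4},{"x":0,"y":0,"z":-3,"ax":0,"ay":0,"az":0,"hand":4},{"x":0,"y":0,"z":-3,"ax":0,"ay":0,"az":0,"hand":4},{"x":0,"y":0,"z":-2,"ax":0,"ay":0,"az":0,"hand":4}]'

```text
time_s: 18.75
tcp_pos: [0.6052, 0.1098, 0.3425]
tcp_rot: [-179.9, -0.1, -5.8]
contact_force: [-0.3, -0.7, -0.1]
finger_gap: 0.468
```

Request:
move_arm --targets '[{"x":0,"y":2,"z":0,"ax":0,"ay":0,"az":0,"hand":4},{"x":0,"y":4,"z":0,"ax":0,"ay":0,"az":0,"hand":4},{"x":-1,"y":4.5,"z":0,"ax":0,"ay":0,"az":0,"hand":4},{"x":-1,"y":4.5,"z":0,"ax":0,"ay":0,"az":0,"hand":4},{"x":-1,"y":4.5,"z":0,"ax":0,"ay":0,"az":0,"hand":4},{"x":-1,"y":4,"z":0,"ax":0,"ay":0,"az":0,"hand":4},{"x":0,"y":2,"z":0,"ax":0,"ay":0,"az":0,"hand":4},{"x":0,"y":0,"z":0,"ax":0,"ay":0,"az":0,"hand":4}]'

```text
time_s: 19.55
tcp_pos: [0.5378, -0.1442, 0.3402]
tcp_rot: [179.9, -0.0, -6.2]
contact_force: [0.2, -0.1, 0.3]
finger_gap: 0.469
```

```bash
python3 look.py g >/dev/null; python3 look2.py g 603.8 109.5 183.5
python3 - <<'E'
from h import *
np.set_printoptions(precision=2,suppress=True)
for n in("top","side"):
    S=load(n+"_g.pkl");P=cloud(S).reshape(-1,3)
    for nm,c0 in(("left",(607,162,-6)),("right",(597,58,-6))):
        m=(np.hypot(P[:,0]-c0[0]/1e3,P[:,1]-c0[1]/1e3)<.03)&(P[:,2]>.159)&(P[:,2]<.21)
        m2=(np.hypot(P[:,0]-c0[0]/1e3-.028,P[:,1]-c0[1]/1e3+.003)<.024)&(P[:,2]>.05)&(P[:,2]<.09)
        print(n,nm,fit(P[m|m2],car,c0,144))
S=load("side_g.pkl");T=load("top_g.pkl")
a=cv2.resize(S["img"][170:290,215:305],(450,600),interpolation=cv2.INTER_CUBIC)
b=cv2.resize(T["img"][150:230,210:280],(350,400),interpolation=cv2.INTER_CUBIC)
b=np.vstack([b,cv2.resize(T["img"],(267,200)),][0:1]+[np.zeros((200,350,3),np.uint8)])
cv2.imwrite("pics/c11.png",np.hstack([a,b])[:,:,::-1])
cv2.imwrite("pics/side_g.png",S["img"][:,:,::-1])
E
```

```text
top 85 43 0 (array([604.8 , 109.76,  -3.92,   0.44]), np.float64(0.8084289850869006))
side 110 95 0 (array([602.86, 108.67,  -7.46,  -0.46]), np.float64(0.8123531594511464))
top left (array([610.23, 168.76,  -5.32,   1.38]), np.float64(0.6343586530040852))
top right (array([599.24,  63.91,  -5.73,   1.27]), np.float64(0.6542987515954941))
side left (array([608.28, 167.82,  -6.65,   0.17]), np.float64(0.8634901294610097))
side right (array([598.31,  64.1 ,  -7.13,   0.11]), np.float64(0.6780792452856916))
```

View pics/c11.png

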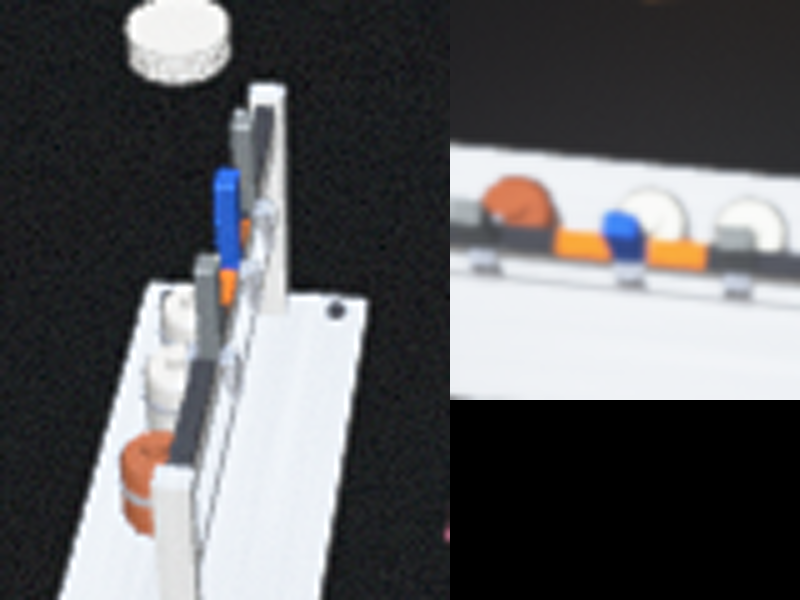

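View pics/side_g.png

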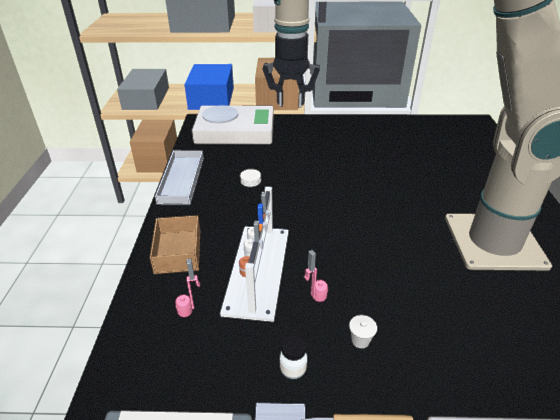

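The carrier hangs in the clip notch. The blue tab is at side (262,213), between the orange halves and in line with the neighbours. The neighbours and the other bench items are where they were, and the gripper is clear. I'm handing in the job.

```bash
python3 -c "
from cell import bot
print(bot.finish_job(), bot.read_state()['time_s'])"
```

```text
the job is handed in; nothing more can be done
the job is handed in; nothing more can be done
```

The blue-grip carrier now hangs by itself in the free notch of the orange clip, and I handed the job in after about 20 s of the 61 s allowed.

- **What I did:** I pinched the blue tab, lowered the carrier between the neighbours and touched down on the bar at a few mm/s. I then slid it about 14 mm along the bar until the upward force fell away. It dropped 6.3 mm to a light stop (the notch is 6 mm deep), and I released it and backed off upwards.
- **Forces:** the wrist readings at the end of each move stayed at about 5 N or less.
- **Final checks:** the last pictures show the carrier upright and in line with the neighbours, its crown 6 mm below the crest. Both neighbours are within about 0.6 mm of their starting positions, which is within the measuring noise. The other bench items look untouched in the side view.
- **Disagreements:** the two cameras differed by 1–2 mm in position and about 3.5° in yaw, so I averaged them. One picture fit, taken as the carrier was lowered, was thrown off by rack points in the data, so I redid it. My first move call was refused on its format and moved nothing.

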